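Chock the flasks with the treadle

ROBOT

A 7-joint arm with a two-finger parallel gripper is mounted at the origin on the work surface; the furniture and walls round the work are solid. World frame = base frame: x ahead of the robot, y to its left, z up, the work surface at z = 0. Lengths are in m, angles in rad, forces in N, time in s.
With the tool pointing down it reaches from about 0.4 to 0.85 m from the base axis. Payload 4.4 kg.
Tool frame: the origin (TCP) lies at the very end of the fingers, on their centre line; the grasp point (between the pads) lies 19 mm behind it; z points along the fingers, y is the line along which they close (so a half turn about z gives the same grasp; the last joint's range is limited). The gripper opens to 94 mm and grips with 3 to 60 N. Pads are 16 mm wide; open, the fingers measure 119 mm over their backs; the gripper's body (75 mm by 177 mm) begins 78 mm behind the grasp point.
Start: joints at [1.068, 0.628, 0.038, 1.517, -0.027, 0.996, -0.02], TCP at [0.275, -0.589, 0.205] pointing down, gripper open.
Joint ranges: [-3.06, 3.06], [-0.37, 2.12], [-1.25, 1.32], [0.18, 2.47], [-1.1, 4.24], [0.23, 1.98], [-2.94, 2.94]. Speed limits (rad/s): [2.57, 2.57, 3.14, 3.14, 3.14, 3.14, 3.14].

INTERFACE

Orientations are given as a unit quaternion [x, y, z, w].
In Python, from plant import ctrl gives the robot as it stands.
- The arm moves only by the tool send_rows, never from a script. Its argument "motion" is a list of rows, each a list of 3 entries, a list of its own where there are three numbers: the shift along the tool's x, y, z in units of 0.02 m (1.0 is 0.02 m), then the turn about the tool's z in units of 6 degrees (1.0 is 6 degrees), then the opening, from -1 (shut) to 1 (fully open). In form: [[[x, y, z], spin, claw], ...]. A call has 1 to 12 rows; each row shifts and turns the commanded pose from where the row before left it, along the tool's axes as they then stand; what a row does not reach is not made up. A row lasts 1/12 s, in which the tool goes at most 41.7 mm and 7.16 degrees, less where a joint would pass 70% of its speed; a pose out of reach is approached as far as the arm can. A call with a number of a shift or a turn outside -1 to 1 is refused whole. A call with a gripper value outside its range is refused whole. The fingers move at their own pace and stop on an object; the grip force is fixed at half the most. Time passes only in rows, so rows that do not move let the fingers close. It gives the time, the measured TCP pose, the force, the opening and the grip force at its end, in the units of the state.
- ctrl.observe(): the state, without advancing time (a new reading comes with each control period).
- ctrl.grab_frame(name): name is "scene" or "side" or "wrist"; returns (picture, depth): 420x560x3 uint8, blue, green, red; 420x560 float32, m along the optical axis (not along the pixel's ray), 0 where there is no reading.
- ctrl.camera_params(name): a dict with "intrinsics" (3x3 intrinsics, pixels), "pose" (4x4, takes a point from camera to world coordinates); the wrist camera has in their place "hand_eye" (4x4, takes a point from camera to tool coordinates, whose origin is the TCP and whose axes are the flange's). Camera axes: x right, y up, looking along -z (the intrinsics and any distortion apply to the point x, -y, -z); pixel columns grow to the right and rows downward; lengths in m; the calibration is good to about 2 mm. A picture is of the moment at which its call begins: read the wrist's pose just before it. camera_params takes no time and is no camera call.
- ctrl.close_job(): hands the job in; it is judged then, once.
The state is a dict: "t": time; "joint_pos": joint angles; "joint_velocities": joint speeds; "joint_efforts": joint torques, N m; "tcp_pos": TCP position; "eef_rot": TCP orientation; "ft_force": force on the tool from outside, world axes, zero at the start; "torque": the same for the moment, N m; "finger_gap": finger opening in m; "finger_force": force on a finger pad.
Only numpy, scipy, OpenCV 4.12 (cv2) and the standard library are available. Lean on these libraries where they do the work, as an engineer would, in place of code of your own. Each camera call takes 0.05 s, during which the arm holds its last target. There are 200 camera calls.

TASK

Lay the loose casting flask in the grey dock as the last of the row, lengthways like the other two and next to them, on their side of the rising chock bar. Then press the spring pedal under the dock's hood down to its stop until its catch holds it down, so that the chock bar stays up and the three flasks cannot roll apart. Press firmly but do not ram the dock, and leave the other things on the bench where they are.

Things in the scene. Friction and masses are not known exactly. Their poses are not given: they have to be found in the camera images.
- dock: Grey steel flask dock, fixed, 90 (x) x 264 (y) x 117 mm high; origin: centre of underside. Front (-x) faces roughly the robot, +y its left. At y = -132 to -40 mm a hood holds the pedal; left of it a flat tray, 88 mm deep in x, floor 26 mm over the bench. The hood's left wall (y = -40) is the row's fixed stop; the row runs from it to +y, flask axes along dock x. End strip 5 mm high at y = 130.
- third_place (a point): Where the centre of the third flask belongs when the row is closed: in the dock, at dock (0, 71, 48) mm, the flask's axis along dock x. Up to 10 mm further to the left (dock +y) is near enough when it is laid down: the rising chock pushes it and the row together.
- chock_top (a point): Top ridge of the chock bar, a wedge 76 mm long in dock x, in a tray slot from dock y = 80 to 109 mm; the ridge is at y = 106, the slope faces the row. Pedal up: ridge flush with the tray floor, the slot open as a shallow V before it. It rises straight up with the pedal, 80 mm per rad (20 mm at the stop).
- pedal (a joint): Angle of the spring pedal: 0 up (at rest), 0.25 rad at its stop, growing as its front edge goes down. About 4 N at the front edge starts it, 9 N hold it at the stop; catch, chock and flasks add 2 to 6 N on the way. Past the stop it is rigid. In the last 0.02 rad a catch at its right side snaps over it: let go then, it stays at about 0.23; let go earlier, it springs back to 0 and the chock sinks.
- pedal_toe (a point): Where to press: the pedal's ribbed top face, 8 mm behind its front edge, midway across; moves with the pedal, 45 mm over the bench at rest and 30 mm at the stop. The pedal is a steel plate 5 mm thick, 70 (dock x) x 56 mm, hinged at the back of the hood; level at the stop.
- hood_lip (a point): Middle of the lower front edge of the hood's roof, 112 mm over the bench. The roof overhangs the pedal's front edge by 4 mm, so it cannot be pressed from straight above. The hood is open in front, 84 mm wide inside: enter with shut fingers leaning 40 to 45 degrees, fingertips pointing along dock +x and down.
- flask_0_mid (a point): Centre of the first flask, already in the dock beside the hood's wall. All flasks are alike: solid steel cylinders filled with white plaster, 44 mm in diameter, 64 mm long, 0.2 to 0.45 kg, lying on their sides; the point's x axis is the cylinder's axis.
- flask_1_mid (a point): Centre of the second flask, already in the dock next to the first.
- flask_2_mid (a point): Centre of the loose flask (same shape and size), lying on its side on the bench in front of the dock, 22 mm over the bench; it can roll. Can be gripped across its 44 mm diameter or over its 64 mm length; next to the row only the ends are free.
- flask_0: The first flask as a body (origin at its surface, turns as it rolls; use flask_0_mid).
- flask_1: The second flask as a body (use flask_1_mid).
- flask_2: The loose flask as a body (use flask_2_mid).
- x_block: Bystander: violet X-shaped wax block, 66 x 78 x 24 mm, lying flat. Leave alone.
- fitting: Bystander: violet wax pipe fitting, 56 x 56 x 21 mm. Leave alone.
There are look-alikes about, which are no part of the job. Leave any red look-alike of the flask_1 alone.

How it is judged:
By the outcome, as a careful person would: the job done as asked, in the order asked, and still so for the second after the job is handed in, with the robot touching nothing.
It also fails if it takes over 64 s, if anything falls off the work surface, if the arm or the gripper's body presses on something with over 40 N, if the wrist force passes 120 N, or if a joint passes its speed limit or range.

## Working session

There is one attempt and no reset: what is moved stays moved. The work goes in short steps, Python scripts to look and compute and a tool call to move; the robot and the scene stay as the last step left them, time stands still between calls to the robot, and variables do not carry over. Pictures are saved under pics/ and viewed, at most 10 in all, crops included, and the job is handed in when it is done.

Besides the shell and the picture viewer there is one more tool, called after "Call:" in YAML: its name, and indented under it one key for each argument. send_rows: Moves the arm, as the interface text tells. Shifts and turns lie within -1 to 1; 1 stands for 0.02 m of shift or 6 degrees of turn. Its arguments: {"type":"object","properties":{"motion":{"type":"array"}},"required":["motion"]}

```bash
mkdir -p pics; ls; cat > h.py <<'E'
import numpy as np, cv2
from scipy.spatial.transform import Rotation as R
from plant import ctrl
def grab(n,save=None):
    s=ctrl.observe(); p,d=ctrl.grab_frame(n); c=ctrl.camera_params(n)
    if 'pose' in c: T=np.array(c['pose'])
    else:
        T=np.eye(4);T[:3,:3]=R.from_quat(s['eef_rot']).as_matrix();T[:3,3]=s['tcp_pos'];T=T@np.array(c['hand_eye'])
    if save: cv2.imwrite('pics/%s.png'%save,p); np.savez('pics/%s.npz'%save,p=p,d=d,T=T,K=np.array(c['intrinsics']))
    return p,d,T,np.array(c['intrinsics']),c
def cloud(d,T,K):
    v,u=np.mgrid[:d.shape[0],:d.shape[1]]
    P=np.stack([(u-K[0,2])/K[0,0]*d,-(v-K[1,2])/K[1,1]*d,-d],-1)
    W=P@T[:3,:3].T+T[:3,3]; W[d==0]=np.nan
    return W
E
python3 - <<'E'
from h import *
np.set_printoptions(precision=3,suppress=True)
print(ctrl.observe())
a=grab('scene','scene0');b=grab('side','side0')
for c in (a,b): print(c[4])
print(ctrl.camera_params('wrist'))
E
```

```text
pics
{'t': 0.0, 'joint_pos': array([ 1.068,  0.629,  0.038,  1.518, -0.027,  0.996, -0.02 ]), 'joint_velocities': array([-0.   ,  0.001, -0.001,  0.002,  0.   ,  0.   ,  0.   ]), 'joint_efforts': array([  0.   , -54.971,   1.144, -18.663,  -0.052,   0.024,   0.   ]), 'tcp_pos': array([ 0.275, -0.588,  0.205]), 'eef_rot': array([ 0.976,  0.217, -0.   , -0.001]), 'ft_force': array([-0.16 , -0.016, -0.258]), 'torque': array([-0.006,  0.031,  0.038]), 'finger_force': 0.0, 'finger_gap': 0.0940811482791039}
{'intrinsics': array([[519.036,   0.   , 287.141],
       [  0.   , 519.036, 215.534],
       [  0.   ,   0.   ,   1.   ]]), 'pose': array([[ 0.023,  0.783, -0.622, -0.336],
       [-1.   ,  0.014, -0.02 ,  0.052],
       [-0.007,  0.622,  0.783,  1.104],
       [ 0.   ,  0.   ,  0.   ,  1.   ]])}
{'intrinsics': array([[389.26 ,   0.   , 279.592],
       [  0.   , 389.26 , 209.752],
       [  0.   ,   0.   ,   1.   ]]), 'pose': array([[ 1.   , -0.005,  0.017,  0.487],
       [ 0.016,  0.68 , -0.733, -0.605],
       [-0.008,  0.733,  0.68 ,  0.751],
       [ 0.   ,  0.   ,  0.   ,  1.   ]])}
{'intrinsics': array([[314.373,   0.   , 281.973],
       [  0.   , 314.373, 206.768],
       [  0.   ,   0.   ,   1.   ]]), 'hand_eye': array([[-0.001,  0.968,  0.253,  0.073],
       [ 1.   ,  0.001,  0.   ,  0.001],
       [ 0.   ,  0.253, -0.968, -0.179],
       [ 0.   ,  0.   ,  0.   ,  1.   ]])}
```

View pics/scene0.png

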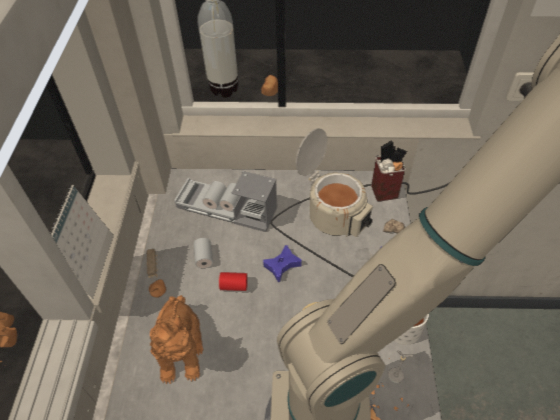

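View pics/side0.png

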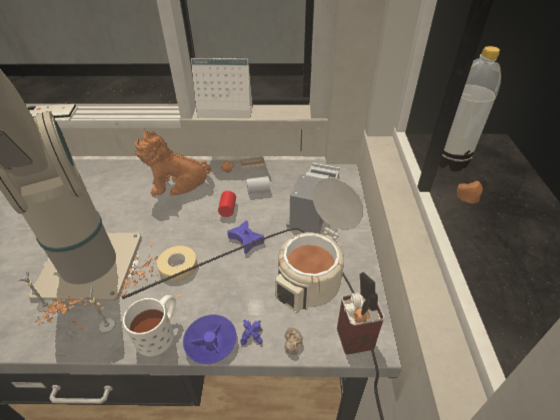

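The scene picture shows the dock at (225,200), with its hood at (255,195) and two flasks at (213,193) and (230,197). The candidates for the loose flask are the grey one at (203,252), the red look-alike at (233,282), and the two already docked. By the description I choose the grey one at (203,252), and a close crop will check it.

```bash
python3 - <<'E'
from h import *
np.set_printoptions(precision=3,suppress=True)
z=np.load('pics/scene0.npz');W=cloud(z['d'],z['T'],z['K'])
c=cv2.resize(z['p'][165:300,165:365],None,fx=4,fy=4,interpolation=cv2.INTER_CUBIC);cv2.imwrite('pics/c1.png',c)
for n,(u,v) in dict(flask=(203,252),hood=(255,187),f0=(230,197),f1=(213,193),bench=(225,240),red=(233,281),disc=(312,150)).items(): print(n,W[v,u])
# loose flask points
m=np.zeros(W.shape[:2],bool);m[232:275,188:220]=1;m&=(W[...,2]>.012)&(W[...,2]<.06)
P=W[m];print(len(P),P.min(0),P.max(0));xy=P[P[:,2]>.03][:,:2];print(cv2.minAreaRect(xy.astype(np.float32)))
# hood top
m=np.zeros(W.shape[:2],bool);m[165:215,225:285]=1;m&=(W[...,2]>.108)&(W[...,2]<.125)
P=W[m];print(len(P),np.median(P[:,2]),P.mean(0),cv2.minAreaRect(P[:,:2].astype(np.float32)))
for k in range(165,235,3):
  pass
E
```

```text
flask [0.388 0.285 0.042]
hood [0.538 0.161 0.118]
f0 [0.547 0.23  0.067]
f1 [0.557 0.276 0.071]
bench [ 0.458  0.242 -0.003]
red [0.306 0.203 0.042]
disc [0.605 0.018 0.185]
473 [0.363 0.263 0.012] [0.434 0.314 0.049]
((0.39860987663269043, 0.2885963022708893), (0.0676034614443779, 0.04177943989634514), 12.658003807067871)
896 0.11720039102571134 [0.542 0.163 0.117] ((0.5429979562759399, 0.1642933189868927), (0.09287670999765396, 0.08395085483789444), 73.46776580810547)
```

View pics/c1.png

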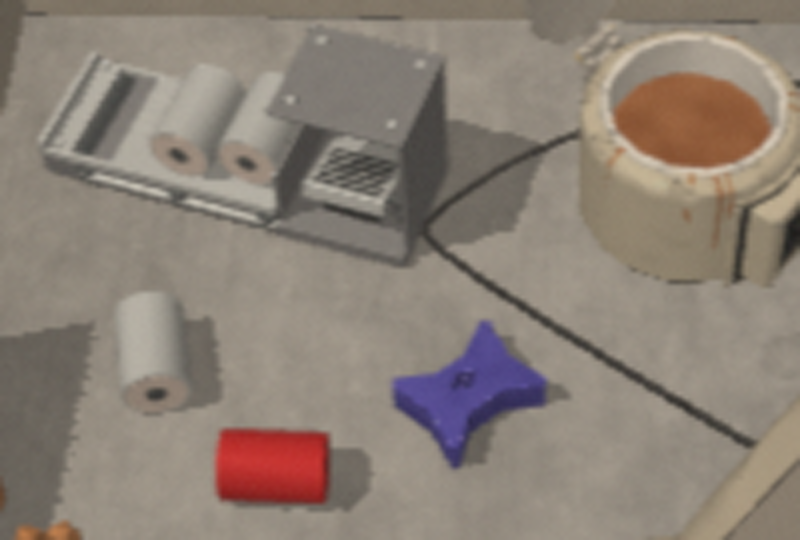

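The crop shows the loose flask (grey, white plaster ends) at crop (153,350), which is full-image (203,252). The red decoy is at crop (273,466). I'm moving over the flask, turning the jaws to its axis.

Call:
send_rows:
  motion:
    - [[0,0,-1],-1,1]
    - [[0,0,-1],-1,1]
    - [[0,0,-1],-1,1]
    - [[0,0,-1],-1,1]
    - [[0,0,-1],-1,1]
    - [[0,0,0],-1,1]
    - [[0,0,0],-1,1]
    - [[0,0,0],-1,1]
    - [[0,0,0],-1,1]
    - [[0,0,0],-1,1]
    - [[0,0,0],-1,1]
    - [[0,0,0],-1,1]

```text
t: 1.1
tcp_pos: [0.2748, -0.5887, 0.3049]
eef_rot: [0.661, 0.751, 0.0, -0.001]
ft_force: [0.7, -0.2, -0.2]
finger_gap: 0.094
finger_force: 0.0
```

Call:
send_rows:
  motion:
    - [[0,0,0],-1,1]
    - [[1,1,0],0,1]
    - [[1,1,0],0,1]
    - [[1,1,0],0,1]
    - [[1,1,0],0,1]
    - [[1,1,0],0,1]
    - [[1,1,0],0,1]
    - [[1,1,0],0,1]
    - [[1,1,0],0,1]
    - [[1,1,0],0,1]
    - [[1,1,0],0,1]
    - [[1,1,0],0,1]

```text
t: 2.1
tcp_pos: [0.44, -0.3237, 0.3052]
eef_rot: [0.622, 0.783, -0.0, -0.0]
ft_force: [-0.1, 0.4, 0.6]
finger_gap: 0.094
finger_force: 0.0
```

Call:
send_rows:
  motion:
    - [[1,1,0],0,1]
    - [[1,1,0],0,1]
    - [[1,1,0],0,1]
    - [[1,1,0],0,1]
    - [[1,0,0],0,1]
    - [[1,0,0],0,1]
    - [[1,0,0],0,1]
    - [[1,0,0],0,1]
    - [[1,0,0],0,1]
    - [[1,0,0],0,1]
    - [[1,0,0],0,1]
    - [[1,0,0],0,1]

```text
t: 3.1
tcp_pos: [0.463, -0.0723, 0.3052]
eef_rot: [0.622, 0.783, -0.0, -0.0]
ft_force: [0.4, -0.2, 0.3]
finger_gap: 0.0939
finger_force: 0.0
```

Call:
send_rows:
  motion:
    - [[1,0,0],0,1]
    - [[1,0,0],0,1]
    - [[1,0,0],0,1]
    - [[1,0,0],0,1]
    - [[1,0,0],0,1]
    - [[1,0,0],0,1]
    - [[1,0,0],0,1]
    - [[1,0,0],0,1]
    - [[1,0,0],0,1]
    - [[1,0,0],0,1]

```text
t: 3.93
tcp_pos: [0.4179, 0.1224, 0.3053]
eef_rot: [0.622, 0.783, -0.0, -0.0]
ft_force: [0.7, 0.2, 0.6]
finger_gap: 0.0942
finger_force: 0.0
```

```bash
python3 - <<'E'
from h import *
grab('wrist','w1')
E
```

```text
(no output)
```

View pics/w1.png

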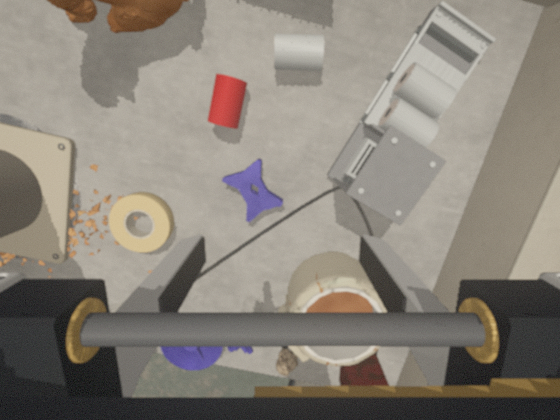

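The wrist view shows the loose flask at (299,52), horizontal in the picture, so it is aligned with tool y. The roof is centred near (385,170), the docked flasks are at (412,120) and (428,88), and the tray's left end is at (465,22).

```bash
python3 - <<'E'
from h import *
np.set_printoptions(precision=4,suppress=True)
z=np.load('pics/w1.npz');W=cloud(z['d'],z['T'],z['K'])
def box(u0,u1,v0,v1,zl,zh):
    m=np.zeros(W.shape[:2],bool);m[v0:v1,u0:u1]=1;m&=(W[...,2]>zl)&(W[...,2]<zh);return W[m]
print('bench',np.median(box(180,220,130,170,-.02,.02),0))
P=box(265,335,25,80,.015,.055);print('loose',P[:,2].max(),cv2.minAreaRect(P[:,:2].astype(np.float32)))
P=box(265,335,25,80,.035,.055);print('loose top',cv2.minAreaRect(P[:,:2].astype(np.float32)),P.mean(0))
P=box(320,450,110,235,.11,.124);r=cv2.minAreaRect(P[:,:2].astype(np.float32));print('roof',np.median(P[:,2]),r);print(cv2.boxPoints(r))
P=box(360,470,60,150,.062,.08);print('top flasks',P.mean(0),cv2.minAreaRect(P[:,:2].astype(np.float32)))
P=box(360,500,0,160,.018,.034);print('tray',np.median(P[:,2]),cv2.minAreaRect(P[:,:2].astype(np.float32)),cv2.boxPoints(cv2.minAreaRect(P[:,:2].astype(np.float32))))
for u,v in [(425,85),(410,118),(450,40),(360,160)]: print(u,v,W[v,u])
E
```

```text
bench [ 0.2874  0.1289 -0.0004]
loose 0.04631909211277491 ((0.40064042806625366, 0.2889084219932556), (0.06476030498743057, 0.04279781132936478), 11.460411071777344)
loose top ((0.4003760814666748, 0.28951606154441833), (0.06489495933055878, 0.03487389162182808), 12.77011775970459) [0.4006 0.2886 0.0409]
roof 0.11669551623920033 ((0.5445607900619507, 0.16450856626033783), (0.09197615832090378, 0.0807696282863617), 72.73907470703125)
[[0.4923 0.1326]
 [0.5695 0.1086]
 [0.5968 0.1964]
 [0.5196 0.2204]]
top flasks [0.5668 0.2548 0.0673] ((0.5680487155914307, 0.25428569316864014), (0.07898468524217606, 0.0709584578871727), 75.60497283935547)
tray 0.025309680148657226 ((0.6074738502502441, 0.2978573441505432), (0.20666036009788513, 0.18238306045532227), 4.525291919708252) [[0.4973 0.3806]
 [0.5117 0.1988]
 [0.7177 0.2151]
 [0.7033 0.3969]]
425 85 [0.5631 0.2786 0.0701]
410 118 [0.5582 0.2372 0.0689]
450 40 [0.5943 0.3485 0.0248]
360 160 [0.5175 0.1707 0.046 ]
```

Call:
send_rows:
  motion:
    - [[1,0.5,0.5],0,1]
    - [[1,0.5,1],0,1]
    - [[1,0,1],0,1]
    - [[1,0,1],0,1]
    - [[1,0,1],0,1]
    - [[1,0,1],0,1]
    - [[1,0,1],0,1]
    - [[1,0,1],0,1]
    - [[0.3,0,1],0,1]
    - [[0,0,1],0,1]
    - [[0,0,1],0,1]
    - [[0,0,0],0,1]

```text
t: 4.98
tcp_pos: [0.3986, 0.286, 0.0923]
eef_rot: [0.622, 0.783, -0.003, -0.001]
ft_force: [-0.2, -0.9, 0.2]
finger_gap: 0.0942
finger_force: 0.0
```

```bash
python3 - <<'E'
from h import *
np.set_printoptions(precision=4,suppress=True)
s=ctrl.observe();print(s['tcp_pos'],s['eef_rot'],s['joint_pos'])
z=np.load('pics/w1.npz');W=cloud(z['d'],z['T'],z['K'])
a=np.radians(72.74);uy=np.array([np.cos(a),np.sin(a)]);ux=np.array([uy[1],-uy[0]])
c=np.array([.54456,.16451])+.086*uy
X=(W[...,:2]-c)@ux;Y=(W[...,:2]-c)@uy;Z=W[...,2]
def rg(n,m): print(n,m.sum(),np.percentile(X[m],[0,2,50,98,100]),np.percentile(Y[m],[0,2,50,98,100]))
d=(abs(X)<.07)
rg('roof',d&(Z>.112)&(Z<.122)&(abs(Y+.086)<.06))
rg('f0',d&(Z>.055)&(Z<.08)&(Y>-.035)&(Y<.002))
rg('f1',d&(Z>.055)&(Z<.08)&(Y>.004)&(Y<.06))
rg('floor',d&(Z>.022)&(Z<.029)&(Y>.055)&(Y<.14))
rg('front',d&(Z>.008)&(Z<.03)&(Y>-.03)&(Y<.14)&(X<.0))
rg('strip',d&(Z>.0285)&(Z<.034)&(Y>.10)&(Y<.15))
rg('pedal',d&(Z>.03)&(Z<.06)&(Y>-.12)&(Y<-.05)&(X<0))
rg('wallbase',d&(Z>.005)&(Z<.11)&(Y>-.14)&(Y<-.12))
E
```

```text
[0.3986 0.286  0.0923] [ 0.6221  0.7829 -0.0033 -0.0007] [-0.3849  0.6151 -0.4332  2.0464  0.4569  0.5804 -0.9098]
roof 5277 [-0.0404 -0.0392 -0.0014  0.0382  0.0404] [-0.132  -0.1299 -0.0841 -0.0418 -0.04  ]
f0 1362 [-0.0331 -0.0326 -0.0034  0.0299  0.0318] [-0.035  -0.0313 -0.0166  0.0009  0.0019]
f1 1802 [-0.0404 -0.0399 -0.0097  0.0229  0.0244] [0.0077 0.0087 0.0251 0.0473 0.0491]
floor 2868 [-0.048  -0.0472 -0.0054  0.0389  0.0407] [0.0551 0.06   0.1025 0.1272 0.131 ]
front 3339 [-0.0526 -0.0517 -0.0358 -0.0016 -0.    ] [-0.03   -0.0249  0.079   0.1269  0.131 ]
strip 332 [-0.048  -0.0461 -0.0061  0.0375  0.04  ] [0.115  0.1263 0.1279 0.1317 0.1325]
pedal 591 [-0.038  -0.0376 -0.0304 -0.0206 -0.0187] [-0.1198 -0.1178 -0.0865 -0.0592 -0.0581]
wallbase 253 [-0.0501 -0.0497 -0.0372 -0.0158 -0.0117] [-0.1398 -0.1382 -0.1277 -0.1202 -0.12  ]
```

Call:
send_rows:
  motion:
    - [[0,0,1],0,1]
    - [[0.1,0.1,1],0,1]
    - [[0,0,1],0,1]
    - [[0,0,1],0,1]
    - [[0,0,0.1],0,1]
    - [[0,0,0],0,1]

```text
t: 5.48
tcp_pos: [0.402, 0.2899, 0.0134]
eef_rot: [0.622, 0.783, -0.001, 0.0]
ft_force: [0.3, -0.2, 0.5]
finger_gap: 0.0941
finger_force: 0.0
```

Call:
send_rows:
  motion:
    - [[0,0,0.2],0,1]
    - [[0,0,0],0,1]
    - [[0,0,0],0,-1]
    - [[0,0,0],0,-1]
    - [[0,0,0],0,-1]
    - [[0,0,0],0,-1]
    - [[0,0,0],0,-1]
    - [[0,0,0],0,-1]
    - [[0,0,0],0,-1]

```text
t: 6.23
tcp_pos: [0.402, 0.2902, 0.0097]
eef_rot: [0.622, 0.783, -0.0, 0.0]
ft_force: [-0.1, 0.0, 4.3]
finger_gap: 0.0639
finger_force: 29.9
```

Call:
send_rows:
  motion:
    - [[0,0,-1],0,-1]
    - [[0,0,-1],1,-1]
    - [[0,0,-1],1,-1]
    - [[0,0,-1],1,-1]
    - [[0,0,-1],1,-1]
    - [[0,0,-1],1,-1]
    - [[0,0,-1],0.05,-1]
    - [[0,0,0],0,-1]
    - [[0,0,0],0,-1]

```text
t: 6.98
tcp_pos: [0.4025, 0.2905, 0.1498]
eef_rot: [0.805, 0.593, 0.001, 0.0]
ft_force: [0.5, -0.5, -2.8]
finger_gap: 0.0637
finger_force: 29.9
```

Call:
send_rows:
  motion:
    - [[0.5,1,0],0,-1]
    - [[0.5,1,0],0,-1]
    - [[0.5,1,0],0,-1]
    - [[0.5,1,0],0,-1]
    - [[0.5,1,0],0,-1]
    - [[0.5,1,0],0,-1]
    - [[0.5,1,0],0,-1]
    - [[0.5,1,0],0,-1]
    - [[0.2,0.5,0],0,-1]
    - [[0,0,0],0,-1]
    - [[0,0,0],0,-1]

```text
t: 7.9
tcp_pos: [0.5881, 0.3191, 0.1468]
eef_rot: [0.805, 0.593, -0.002, -0.0]
ft_force: [0.5, 0.2, -2.6]
finger_gap: 0.0637
finger_force: 29.9
```

```bash
cat >> h.py <<'E'
a=np.radians(72.74);uy=np.array([np.cos(a),np.sin(a)]);ux=np.array([uy[1],-uy[0]]);O=np.array([.54456,.16451])+.086*uy-.0037*ux
def st():
    s=ctrl.observe();M=R.from_quat(s['eef_rot']).as_matrix();q=s['tcp_pos'][:2]-O
    print('t %.2f'%s['t'],'tcp',s['tcp_pos'].round(4),'dock',np.round([q@ux,q@uy],4),'tool x,y,z',M.T.round(3).tolist(),'j',s['joint_pos'].round(3),'F',s['ft_force'].round(1));return s
E
python3 - <<'E'
from h import *
s=st()
z=grab('scene','scene1')
cv2.imwrite('pics/c2.png',cv2.resize(z[0][140:260,150:310],None,fx=4,fy=4,interpolation=cv2.INTER_CUBIC))
E
```

```text
t 7.90 tcp [0.5881 0.3191 0.1468] dock [-0.0006  0.0745] tool x,y,z [[0.297, 0.955, -0.003], [0.955, -0.297, -0.003], [-0.004, -0.002, -1.0]] j [-0.356  0.736 -0.324  1.506  0.266  0.947 -1.06 ] F [ 0.5  0.2 -2.6]
```

View pics/c2.png

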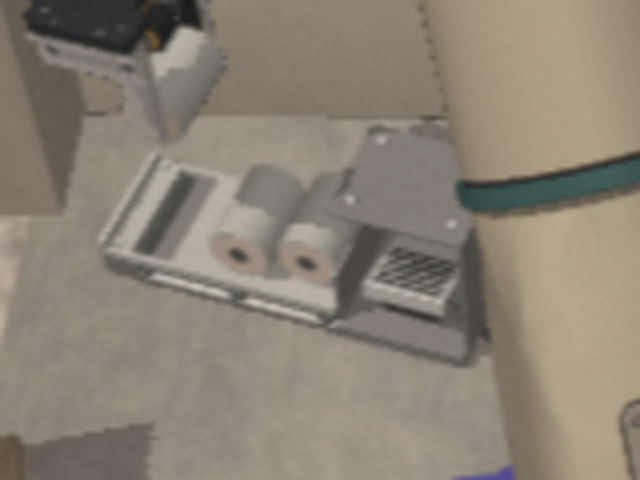

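Call:
send_rows:
  motion:
    - [[0,0,1],0,-1]
    - [[0,0,1],0,-1]
    - [[0,0,1],0,-1]
    - [[0,0,1],0,-1]
    - [[0,0,0.7],0,-1]
    - [[0,0,0.4],0,-1]
    - [[0,0,0.2],0,-1]
    - [[0,0,0],0,-1]

```text
t: 8.62
tcp_pos: [0.5887, 0.32, 0.0429]
eef_rot: [0.805, 0.593, -0.001, -0.0]
ft_force: [-0.4, -0.3, -1.9]
finger_gap: 0.0637
finger_force: 29.9
```

Call:
send_rows:
  motion:
    - [[0,0,0.15],0,-1]
    - [[0,0,0.1],0,-1]
    - [[0,0,0],0,-1]
    - [[0,0,0],0,-1]

```text
t: 8.95
tcp_pos: [0.5897, 0.3201, 0.039]
eef_rot: [0.805, 0.593, 0.0, 0.0]
ft_force: [0.8, 0.3, -1.5]
finger_gap: 0.064
finger_force: 29.9
```

Call:
send_rows:
  motion:
    - [[-0.05,0,0.1],0,-1]
    - [[0,0,0.05],0,-1]
    - [[0,0,0],0,-1]
    - [[0,0,0],0,-1]

```text
t: 9.28
tcp_pos: [0.5893, 0.3189, 0.0358]
eef_rot: [0.805, 0.593, 0.0, 0.0]
ft_force: [-0.6, -1.5, 0.6]
finger_gap: 0.0639
finger_force: 29.9
```

Call:
send_rows:
  motion:
    - [[0,0,0],0,0.45]
    - [[0,0,0],0,0.5]
    - [[0,0,0],0,0.6]
    - [[0,0,0],0,0.7]
    - [[0,0,0],0,0.8]
    - [[0,0,-0.5],0,0.8]
    - [[0,0,-1],0,0.8]
    - [[0,0,-1],0,0.8]
    - [[0,0,-1],0,0.8]
    - [[0,0,-1],0,0.8]
    - [[0,0,-1],0,0.8]
    - [[0,0,-1],0,0.8]

```text
t: 10.28
tcp_pos: [0.5891, 0.3192, 0.1674]
eef_rot: [0.805, 0.593, 0.0, -0.0]
ft_force: [0.5, -0.7, 0.5]
finger_gap: 0.0844
finger_force: 0.0
```

```bash
python3 - <<'E'
from h import *
np.set_printoptions(precision=4,suppress=True)
s=st();p,d,T,K,_=grab('scene','scene2')
W=cloud(d,T,K);q=W[...,:2]-O;X=q@ux;Y=q@uy;Z=W[...,2]
for lo in (-.03,.01,.055):
    m=(abs(X)<.06)&(Z>.055)&(Z<.08)&(Y>lo)&(Y<lo+.04);print(lo,m.sum(),np.percentile(X[m],[1,99]),np.percentile(Y[m],[1,50,99]))
cv2.imwrite('pics/c3.png',cv2.resize(p[140:260,150:310],None,fx=4,fy=4,interpolation=cv2.INTER_CUBIC))
E
```

```text
t 10.28 tcp [0.5891 0.3192 0.1674] dock [0.0003 0.0749] tool x,y,z [[0.297, 0.955, 0.001], [0.955, -0.297, 0.0], [0.001, 0.0, -1.0]] j [-0.352  0.713 -0.33   1.49   0.258  0.981 -1.053] F [ 0.5 -0.7  0.5]
-0.03 221 [-0.0335  0.0328] [-0.0296 -0.0125  0.0099]
0.01 285 [-0.0384  0.0268] [0.0105 0.0249 0.047 ]
0.055 286 [-0.0348  0.0319] [0.0552 0.0695 0.0919]
```

View pics/c3.png

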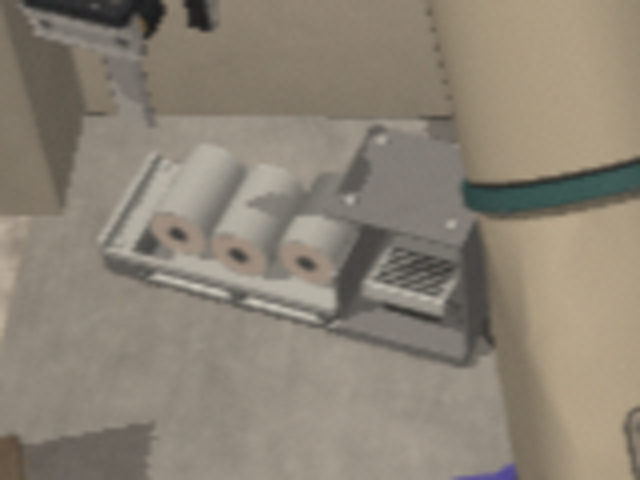

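The crop shows all three flasks lying side by side: ends at crop (180,234), (238,255) and (307,260), with the slot just left of the third. Measured row centres are about -17, 27 and 74 mm, so the placing is good. The rows can't tilt the tool directly, so I'll see how the arm behaves at the edge of its reach, high up in free space in the dock's x direction.

Call:
send_rows:
  motion:
    - [[-1,0,-1],0,-1]
    - [[-1,0,-1],0,-1]
    - [[-1,0,-1],0,-1]
    - [[-1,0,-1],0,-1]
    - [[-1,0,-1],0,-1]
    - [[-1,0,-1],0,-1]
    - [[-1,0,-1],0,-1]
    - [[-1,0,-1],0,-1]
    - [[-1,0,-1],0,-1]
    - [[-1,0,-1],0,-1]
    - [[-1,0.5,-1],0,-1]
    - [[-1,0.5,-1],0,-1]

```text
t: 11.33
tcp_pos: [0.5361, 0.0833, 0.4072]
eef_rot: [0.805, 0.593, 0.0, 0.0]
ft_force: [-0.3, 0.4, 0.5]
finger_gap: 0.0076
finger_force: 0.0
```

Call:
send_rows:
  motion:
    - [[-1,0.5,-1],0,-1]
    - [[-1,0.5,-1],0,-1]
    - [[-1,0.5,-1],0,-1]
    - [[-1,0,-1],0,-1]
    - [[-1,0,-1],0,-1]
    - [[-1,0,0],0,-1]
    - [[-1,0,0],0,-1]
    - [[-1,0,0],0,-1]
    - [[-1,0,0],0,-1]
    - [[-1,0,0],0,-1]
    - [[-1,0,0],0,-1]
    - [[-1,0,0],0,-1]

```text
t: 12.33
tcp_pos: [0.4936, -0.1548, 0.5059]
eef_rot: [0.805, 0.593, 0.0, 0.0]
ft_force: [-0.4, -0.2, -0.0]
finger_gap: 0.0004
finger_force: 0.0
```

```bash
python3 -c "
from h import *
st()"
```

```text
t 12.33 tcp [ 0.4936 -0.1548  0.5059] dock [ 0.0498 -0.406 ] tool x,y,z [[0.297, 0.955, -0.0], [0.955, -0.297, 0.001], [0.001, -0.0, -1.0]] j [ 0.435  0.25  -0.26   1.316  0.064  1.583 -0.118] F [-0.4 -0.2 -0. ]
```

Call:
send_rows:
  motion:
    - [[0,0,-1],0,-1]
    - [[0,0,-1],0,-1]
    - [[0,0,-1],0,-1]
    - [[0,0,-1],0,-1]
    - [[0,0,-1],0,-1]
    - [[0,0,-1],0,-1]
    - [[0,0,-1],0,-1]
    - [[0,0,-1],0,-1]

```text
t: 13.0
tcp_pos: [0.4955, -0.1536, 0.6507]
eef_rot: [0.805, 0.594, 0.004, 0.004]
ft_force: [1.9, 0.4, -0.1]
finger_gap: 0.0002
finger_force: 0.0
```

```bash
python3 -c "
from h import *
st()"
```

```text
t 13.00 tcp [ 0.4955 -0.1536  0.6507] dock [ 0.0512 -0.4043] tool x,y,z [[0.295, 0.956, 0.001], [0.956, -0.295, 0.011], [0.011, -0.002, -1.0]] j [ 0.244  0.299  0.005  0.851 -0.002  1.98  -0.051] F [ 1.9  0.4 -0.1]
```

Call:
send_rows:
  motion:
    - [[0,0,-1],0,-1]
    - [[0,0,-1],0,-1]
    - [[0,0,-1],0,-1]
    - [[0,0,-1],0,-1]

```text
t: 13.33
tcp_pos: [0.4791, -0.1481, 0.677]
eef_rot: [0.804, 0.594, 0.018, 0.024]
ft_force: [-0.3, -0.3, 0.4]
finger_gap: 0.0001
finger_force: 0.0
```

```bash
python3 -c "
from h import *
st()"
```

```text
t 13.33 tcp [ 0.4791 -0.1481  0.677 ] dock [ 0.0339 -0.4039] tool x,y,z [[0.295, 0.956, -0.0], [0.954, -0.294, 0.06], [0.058, -0.018, -0.998]] j [ 0.105  0.251  0.227  0.854 -0.062  1.982 -0.002] F [-0.3 -0.3  0.4]
```

Call:
send_rows:
  motion:
    - [[0,0.5,-1],0,-1]
    - [[0,0.5,-1],0,-1]
    - [[0,0.5,-1],0,-1]
    - [[0,0.5,-1],0,-1]
    - [[0,0.5,-1],0,-1]
    - [[0,0.5,-1],0,-1]

```text
t: 13.83
tcp_pos: [0.5045, -0.1573, 0.7129]
eef_rot: [0.803, 0.591, 0.048, 0.066]
ft_force: [0.2, -0.1, 0.0]
finger_gap: 0.0006
finger_force: 0.0
```

```bash
python3 -c "
from h import *
st()"
```

```text
t 13.83 tcp [ 0.5045 -0.1573  0.7129] dock [ 0.0609 -0.4052] tool x,y,z [[0.297, 0.955, -0.001], [0.942, -0.293, 0.162], [0.154, -0.049, -0.987]] j [ 1.150e-01  2.670e-01  2.320e-01  7.360e-01 -7.100e-02  1.981e+00
 -1.000e-03] F [ 0.2 -0.1  0. ]
```

Call:
send_rows:
  motion:
    - [[0,0.5,-1],0,-1]
    - [[0,0.5,-1],0,-1]
    - [[0,0.5,-1],0,-1]
    - [[0,0.5,-1],0,-1]
    - [[0,0.5,-1],0,-1]
    - [[0,0.5,-1],0,-1]
    - [[0,0.5,-1],0,-1]
    - [[0,0.5,-1],0,-1]
    - [[0,0.5,-1],0,-1]
    - [[0,0.5,-1],0,-1]

```text
t: 14.67
tcp_pos: [0.5169, -0.1608, 0.7838]
eef_rot: [0.794, 0.585, 0.099, 0.135]
ft_force: [-0.4, 0.6, 0.3]
finger_gap: 0.0006
finger_force: 0.0
```

```bash
python3 -c "
from h import *
st()"
```

```text
t 14.67 tcp [ 0.5169 -0.1608  0.7838] dock [ 0.0738 -0.4049] tool x,y,z [[0.297, 0.955, -0.001], [0.902, -0.28, 0.33], [0.315, -0.099, -0.944]] j [ 1.030e-01  2.500e-01  2.640e-01  5.800e-01 -8.600e-02  1.981e+00
 -1.000e-03] F [-0.4  0.6  0.3]
```

Call:
send_rows:
  motion:
    - [[0,0.6,-1],0,-1]
    - [[0,0.6,-1],0,-1]
    - [[0,0.6,-1],0,-1]
    - [[0,0.6,-1],0,-1]
    - [[0,0.6,-1],0,-1]
    - [[0,0.6,-1],0,-1]
    - [[0,0.6,-1],0,-1]
    - [[0,0.6,-1],0,-1]
    - [[0,0.6,-1],0,-1]
    - [[0,0.6,-1],0,-1]
    - [[0,0.6,-1],0,-1]
    - [[0,0.6,-1],0,-1]

```text
t: 15.67
tcp_pos: [0.5068, -0.1576, 0.8766]
eef_rot: [0.775, 0.571, 0.161, 0.219]
ft_force: [0.6, -0.9, 0.4]
finger_gap: 0.0004
finger_force: 0.0
```

```bash
python3 -c "
from h import *
st()"
```

```text
t 15.67 tcp [ 0.5068 -0.1576  0.8766] dock [ 0.0633 -0.4048] tool x,y,z [[0.297, 0.955, -0.001], [0.814, -0.253, 0.522], [0.498, -0.156, -0.853]] j [ 0.07   0.212  0.333  0.407 -0.117  1.981 -0.002] F [ 0.6 -0.9  0.4]
```

Call:
send_rows:
  motion:
    - [[0,0.6,-1],0,-1]
    - [[0,0.6,-1],0,-1]
    - [[0,0.6,-1],0,-1]
    - [[0,0.6,-1],0,-1]
    - [[0,0.6,-1],0,-1]
    - [[0,0.6,-1],0,-1]
    - [[0,0.6,-1],0,-1]
    - [[0,0.6,-1],0,-1]
    - [[0,0.6,-1],0,-1]
    - [[0,0.6,-1],0,-1]

```text
t: 16.5
tcp_pos: [0.4645, -0.1444, 0.9543]
eef_rot: [0.753, 0.555, 0.209, 0.284]
ft_force: [-0.4, -0.3, 0.0]
finger_gap: 0.0006
finger_force: 0.0
```

```bash
python3 -c "
from h import *
st()"
```

```text
t 16.50 tcp [ 0.4645 -0.1444  0.9543] dock [ 0.0189 -0.4048] tool x,y,z [[0.297, 0.955, -0.001], [0.718, -0.223, 0.66], [0.63, -0.196, -0.751]] j [-0.036  0.141  0.467  0.309 -0.142  1.981 -0.003] F [-0.4 -0.3  0. ]
```

Call:
send_rows:
  motion:
    - [[0,-0.66,0.75],0,-1]
    - [[0,-0.66,0.75],0,-1]
    - [[0,-0.66,0.75],0,-1]
    - [[0,-0.66,0.75],0,-1]
    - [[0,-0.66,0.75],0,-1]
    - [[0,-0.66,0.75],0,-1]

```text
t: 17.0
tcp_pos: [0.4641, -0.1438, 0.8363]
eef_rot: [0.754, 0.555, 0.21, 0.283]
ft_force: [-0.6, -0.1, 0.7]
finger_gap: 0.0005
finger_force: 0.0
```

```bash
python3 -c "
from h import *
st()"
```

```text
t 17.00 tcp [ 0.4641 -0.1438  0.8363] dock [ 0.0183 -0.4043] tool x,y,z [[0.297, 0.955, 0.002], [0.718, -0.224, 0.659], [0.63, -0.195, -0.752]] j [-0.332 -0.153  0.347  1.065  0.228  1.515 -0.2  ] F [-0.6 -0.1  0.7]
```

The tilt is held at 41° in the dock's x direction. Next I descend to the hood's front, on the slanted entry line.

Call:
send_rows:
  motion:
    - [[0.6,-1,0.8],0,-1]
    - [[0.6,-1,0.8],0,-1]
    - [[0.6,-1,0.8],0,-1]
    - [[0.6,-1,0.8],0,-1]
    - [[0.6,-1,0.8],0,-1]
    - [[0.6,-1,0.8],0,-1]
    - [[0.6,-1,0.8],0,-1]
    - [[0.6,-1,0.8],0,-1]
    - [[0.6,-1,0.8],0,-1]
    - [[0.6,-1,0.8],0,-1]

```text
t: 17.83
tcp_pos: [0.457, -0.0155, 0.584]
eef_rot: [0.754, 0.554, 0.209, 0.283]
ft_force: [-0.2, -0.1, 0.8]
finger_gap: 0.0003
finger_force: 0.0
```

```bash
python3 -c "
from h import *
st()"
```

```text
t 17.83 tcp [ 0.457  -0.0155  0.584 ] dock [-0.0265 -0.2839] tool x,y,z [[0.298, 0.955, 0.002], [0.718, -0.225, 0.659], [0.63, -0.195, -0.752]] j [-0.303 -0.281 -0.048  1.87   0.479  1.001 -0.803] F [-0.2 -0.1  0.8]
```

Call:
send_rows:
  motion:
    - [[0.9,-0.7,1],0,-1]
    - [[0.9,-0.7,1],0,-1]
    - [[0.9,-0.7,1],0,-1]
    - [[0.9,-0.7,1],0,-1]
    - [[0.9,-0.7,1],0,-1]
    - [[0.9,-0.7,1],0,-1]
    - [[0.9,-0.7,1],0,-1]
    - [[0.9,-0.7,1],0,-1]
    - [[0.9,-0.7,1],0,-1]
    - [[0.9,-0.7,1],0,-1]
    - [[0.9,-0.7,0.8],0,-1]

```text
t: 18.75
tcp_pos: [0.5422, 0.1658, 0.3198]
eef_rot: [0.754, 0.554, 0.209, 0.283]
ft_force: [0.4, -0.6, -0.8]
finger_gap: 0.0006
finger_force: 0.0
```

```bash
python3 -c "
from h import *
st()"
```

```text
t 18.75 tcp [0.5422 0.1658 0.3198] dock [ 0.001  -0.0855] tool x,y,z [[0.299, 0.954, 0.001], [0.718, -0.225, 0.659], [0.629, -0.196, -0.752]] j [-0.427  0.242 -0.379  2.153  1.185  0.779 -1.983] F [ 0.4 -0.6 -0.8]
```

Call:
send_rows:
  motion:
    - [[0,-1,0.3],0,-1]
    - [[0,-1,0.3],0,-1]
    - [[0,-1,0.3],0,-1]
    - [[0,-1,0.3],0,-1]
    - [[0,-1,0.3],0,-1]
    - [[0,-1,0.3],0,-1]

```text
t: 19.25
tcp_pos: [0.478, 0.1857, 0.2146]
eef_rot: [0.754, 0.554, 0.209, 0.283]
ft_force: [-0.4, -0.2, -0.6]
finger_gap: 0.0005
finger_force: 0.0
```

```bash
python3 -c "
from h import *
st()"
```

```text
t 19.25 tcp [0.478  0.1857 0.2146] dock [-0.0662 -0.0855] tool x,y,z [[0.298, 0.955, 0.002], [0.717, -0.225, 0.659], [0.63, -0.195, -0.752]] j [-0.6    0.411 -0.399  2.369  1.483  0.835 -2.565] F [-0.4 -0.2 -0.6]
```

Call:
send_rows:
  motion:
    - [[0,0,0],1,-1]
    - [[0,0,0],1,-1]
    - [[0,0,0],0,-1]

```text
t: 19.5
tcp_pos: [0.4782, 0.1857, 0.2147]
eef_rot: [0.808, 0.472, 0.237, 0.259]
ft_force: [0.2, 0.8, 0.7]
finger_gap: 0.0003
finger_force: 0.0
```

```bash
python3 -c "
from h import *
st()"
```

```text
t 19.50 tcp [0.4782 0.1857 0.2147] dock [-0.0659 -0.0855] tool x,y,z [[0.442, 0.886, 0.139], [0.64, -0.42, 0.644], [0.629, -0.196, -0.753]] j [-0.601  0.411 -0.397  2.368  1.481  0.834 -2.772] F [0.2 0.8 0.7]
```

Call:
send_rows:
  motion:
    - [[0,0,0],-1,-1]
    - [[0,0,0],-1,-1]
    - [[0,0,0],-1,-1]
    - [[0,0,0],-1,-1]
    - [[0,0,0],-1,-1]
    - [[0,0,0],-1,-1]
    - [[0,0,0],-1,-1]
    - [[0,0,0],-1,-1]
    - [[0,0,0],-1,-1]
    - [[0,0,0],-1,-1]

```text
t: 20.33
tcp_pos: [0.4786, 0.1854, 0.2155]
eef_rot: [0.46, 0.815, 0.075, 0.344]
ft_force: [0.3, 0.0, -0.2]
finger_gap: 0.0001
finger_force: 0.0
```

Call:
send_rows:
  motion:
    - [[0,0,0],-1,-1]
    - [[0,0,0],-1,-1]
    - [[0,0,0],-1,-1]
    - [[0,0,0],-1,-1]
    - [[0,0,0],-1,-1]
    - [[0,0,0],-1,-1]
    - [[0,0,0],-1,-1]
    - [[0,0,0],0,-1]
    - [[0,0,0],0,-1]

```text
t: 21.08
tcp_pos: [0.4786, 0.1854, 0.2154]
eef_rot: [0.142, 0.925, -0.052, 0.348]
ft_force: [0.0, -0.1, -0.2]
finger_gap: 0.0004
finger_force: 0.0
```

```bash
python3 - <<'E'
from h import *
st()
z=grab('side','side1');w=grab('wrist','w2');c=grab('scene','scene3')[0]
cv2.imwrite('pics/c4.png',np.hstack([cv2.resize(z[0][130:270,170:370],(400,280),interpolation=cv2.INTER_CUBIC),cv2.resize(c[140:280,150:350],(400,280),interpolation=cv2.INTER_CUBIC)]))
E
```

```text
t 21.08 tcp [0.4786 0.1854 0.2154] dock [-0.0655 -0.0857] tool x,y,z [[-0.717, 0.226, -0.659], [0.299, 0.954, 0.002], [0.629, -0.195, -0.752]] j [-0.59   0.411 -0.41   2.367  1.481  0.84  -0.99 ] F [ 0.  -0.1 -0.2]
```

View pics/c4.png

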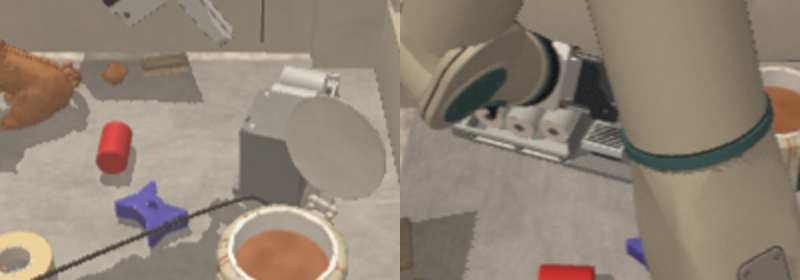

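Call:
send_rows:
  motion:
    - [[0.9,0,0.5],0,-1]
    - [[0.9,0,0.5],0,-1]
    - [[0.9,0,0.8],0,-1]
    - [[0.8,0,1],0,-1]
    - [[0,0,0],0,-1]

```text
t: 21.65
tcp_pos: [0.4616, 0.1893, 0.122]
eef_rot: [0.14, 0.927, -0.055, 0.345]
ft_force: [-1.2, 0.2, -0.3]
finger_gap: 0.0005
finger_force: 0.0
```

```bash
python3 -c "
from h import *
st()"
```

```text
t 21.65 tcp [0.4616 0.1893 0.122 ] dock [-0.0829 -0.0869] tool x,y,z [[-0.723, 0.222, -0.654], [0.298, 0.955, -0.005], [0.624, -0.199, -0.756]] j [-0.649  0.656 -0.423  2.457  1.736  0.946 -1.394] F [-1.2  0.2 -0.3]
```

Call:
send_rows:
  motion:
    - [[-0.1,0,0.8],0,-1]
    - [[-0.1,0,0.8],0,-1]
    - [[-0.05,0,0.8],0,-1]
    - [[0,0,0.8],0,-1]
    - [[0,0,0.6],0,-1]
    - [[0,0,0.4],0,-1]
    - [[0,0,0],0,-1]

```text
t: 22.23
tcp_pos: [0.5208, 0.1715, 0.0672]
eef_rot: [0.142, 0.925, -0.053, 0.348]
ft_force: [-0.4, 0.4, -0.5]
finger_gap: 0.0006
finger_force: 0.0
```

```bash
python3 - <<'E'
from h import *
st()
z=grab('side')
cv2.imwrite('pics/c5.png',cv2.resize(z[0][130:270,200:400],None,fx=4,fy=4,interpolation=cv2.INTER_CUBIC))
E
```

```text
t 22.23 tcp [0.5208 0.1715 0.0672] dock [-0.0211 -0.0864] tool x,y,z [[-0.717, 0.226, -0.66], [0.3, 0.954, 0.001], [0.629, -0.198, -0.752]] j [-0.532  0.809 -0.373  2.403  1.965  0.977 -1.465] F [-0.4  0.4 -0.5]
```

View pics/c5.png

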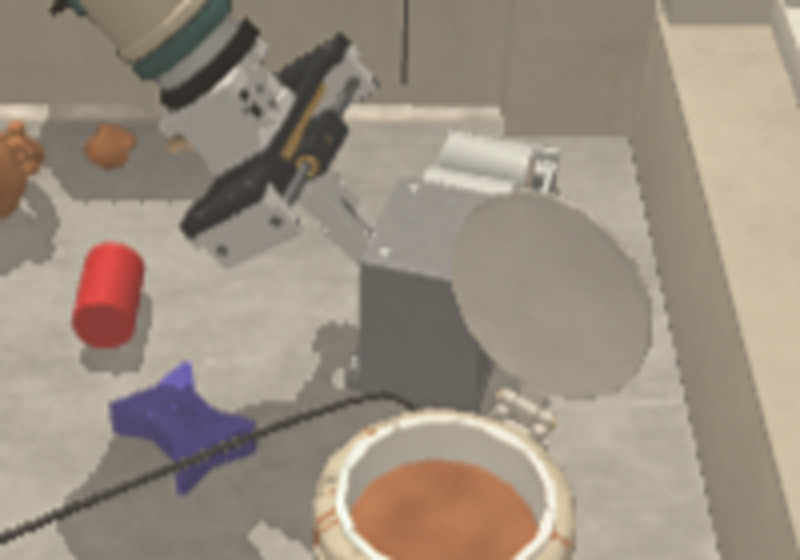

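The fingers are in the hood, at crop (365,245), clear of the lip. Now I press straight down in steps, watching the force.

Call:
send_rows:
  motion:
    - [[0.25,0,0.28],0,-1]
    - [[0.25,0,0.28],0,-1]
    - [[0,0,0],0,-1]

```text
t: 22.53
tcp_pos: [0.5196, 0.1732, 0.0515]
eef_rot: [0.141, 0.925, -0.052, 0.348]
ft_force: [-0.1, 1.2, 4.8]
finger_gap: 0.0006
finger_force: 2.1
```

Call:
send_rows:
  motion:
    - [[0.17,0,0.19],0,-1]
    - [[0,0,0],0,-1]
    - [[0,0,0],0,-1]

```text
t: 22.78
tcp_pos: [0.5196, 0.1733, 0.0473]
eef_rot: [0.14, 0.925, -0.052, 0.349]
ft_force: [-2.1, 0.9, 5.4]
finger_gap: 0.0002
finger_force: 2.7
```

Call:
send_rows:
  motion:
    - [[0.17,0,0.19],0,-1]
    - [[0,0,0],0,-1]
    - [[0,0,0],0,-1]

```text
t: 23.03
tcp_pos: [0.5195, 0.1733, 0.0423]
eef_rot: [0.14, 0.925, -0.052, 0.349]
ft_force: [-3.4, 0.8, 7.7]
finger_gap: 0.0006
finger_force: 3.3
```

Call:
send_rows:
  motion:
    - [[0.1,0,0.17],0,-1]
    - [[0,0,0],0,-1]
    - [[0,0,0],0,-1]

```text
t: 23.28
tcp_pos: [0.5197, 0.1733, 0.0383]
eef_rot: [0.14, 0.925, -0.052, 0.348]
ft_force: [-3.6, 1.4, 6.5]
finger_gap: 0.0006
finger_force: 3.5
```

Call:
send_rows:
  motion:
    - [[0.1,0,0.13],0,-1]
    - [[0,0,0],0,-1]
    - [[0,0,0],0,-1]

```text
t: 23.53
tcp_pos: [0.5196, 0.1733, 0.0351]
eef_rot: [0.14, 0.925, -0.052, 0.348]
ft_force: [-5.6, 1.3, 8.2]
finger_gap: 0.0002
finger_force: 4.6
```

Call:
send_rows:
  motion:
    - [[0.1,0,0.11],0,-1]
    - [[0,0,0],0,-1]
    - [[0,0,0],0,-1]

```text
t: 23.78
tcp_pos: [0.5197, 0.1734, 0.0342]
eef_rot: [0.139, 0.925, -0.052, 0.35]
ft_force: [-14.9, 2.5, 25.5]
finger_gap: 0.0007
finger_force: 12.6
```

Call:
send_rows:
  motion:
    - [[0.03,0,0.04],0,-1]
    - [[0,0,0],0,-1]
    - [[0,0,0],0,-1]
    - [[0,0,0],0,-1]
    - [[0,0,0],0,-1]
    - [[0,0,0],0,-1]

```text
t: 24.28
tcp_pos: [0.5198, 0.1734, 0.0339]
eef_rot: [0.139, 0.925, -0.052, 0.35]
ft_force: [-15.6, 4.1, 31.5]
finger_gap: 0.0006
finger_force: 15.4
```

Call:
send_rows:
  motion:
    - [[-0.15,0,-0.15],0,-1]
    - [[-0.15,0,-0.2],0,-1]
    - [[-0.3,0,-0.3],0,-1]
    - [[-0.2,0,-0.3],0,-1]
    - [[0,0,0],0,-1]

```text
t: 24.7
tcp_pos: [0.5203, 0.1726, 0.0568]
eef_rot: [0.141, 0.925, -0.052, 0.349]
ft_force: [-0.3, -0.6, 0.8]
finger_gap: 0.0004
finger_force: 0.0
```

```bash
python3 -c "
from h import *
st()"
```

```text
t 24.70 tcp [0.5203 0.1726 0.0568] dock [-0.0219 -0.0855] tool x,y,z [[-0.717, 0.225, -0.66], [0.298, 0.955, 0.002], [0.63, -0.195, -0.751]] j [-0.534  0.837 -0.374  2.405  1.988  0.996 -1.493] F [-0.3 -0.6  0.8]
```

Call:
send_rows:
  motion:
    - [[0,0,-0.6],0,-1]
    - [[0,0,-1],0,-1]
    - [[0,0,-1],0,-1]
    - [[0,0,-1],0,-1]
    - [[0,0,-1],0,-1]
    - [[0,0,-1],0,-1]
    - [[-0.5,0,-0.8],0,-1]
    - [[-0.5,0,-0.8],0,-1]
    - [[-0.5,0,-0.8],0,-1]
    - [[-0.5,0,-0.8],0,-1]
    - [[-0.5,0,-0.8],0,-1]
    - [[0,0,0],0,-1]

```text
t: 25.7
tcp_pos: [0.4356, 0.1998, 0.2358]
eef_rot: [0.142, 0.925, -0.051, 0.35]
ft_force: [-0.0, 0.3, 0.3]
finger_gap: 0.0001
finger_force: 0.0
```

```bash
python3 - <<'E'
from h import *
np.set_printoptions(precision=4,suppress=True)
st()
p,d,T,K,_=grab('scene','s4');w=grab('wrist','w4')
for n,(d,T,K) in dict(scene=(d,T,K),wrist=w[1:4]).items():
    W=cloud(d,T,K);q=W[...,:2]-O;X=q@ux;Y=q@uy;Z=W[...,2]
    m=(X>-.036)&(X<-.02)&(abs(Y+.086)<.02)&(Z>.02)&(Z<.06);print(n,'pedal',m.sum(),np.median(Z[m]) if m.any() else 0)
    m=(abs(X)<.03)&(Y>.100)&(Y<.112)&(Z>.0)&(Z<.09);print('chock',m.sum(),np.percentile(Z[m],[50,95]) if m.any() else 0)
    for lo in (-.03,.01,.055):
        m=(abs(X)<.06)&(Z>.058)&(Z<.08)&(Y>lo)&(Y<lo+.04);print(lo,m.sum(),np.median(Y[m]) if m.any() else 0)
a=cv2.resize(p[140:260,150:310],(400,300),interpolation=cv2.INTER_CUBIC);cv2.imwrite('pics/c6.png',np.hstack([a,cv2.resize(w[0],(400,300))]))
E
```

```text
t 25.70 tcp [0.4356 0.1998 0.2358] dock [-0.1108 -0.0846] tool x,y,z [[-0.715, 0.227, -0.661], [0.298, 0.955, 0.006], [0.632, -0.193, -0.75]] j [-0.65   0.352 -0.487  2.384  1.346  0.902 -0.973] F [-0.   0.3  0.3]
scene pedal 92 0.03096746441262732
chock 0 0
-0.03 7 -0.02221488876666829
0.01 0 0
0.055 0 0
wrist pedal 524 0.03072019829964348
chock 188 [0.0416 0.0426]
-0.03 1109 -0.014621099233771775
0.01 1174 0.02417245173309312
0.055 1091 0.06736243369444193
```

View pics/c6.png

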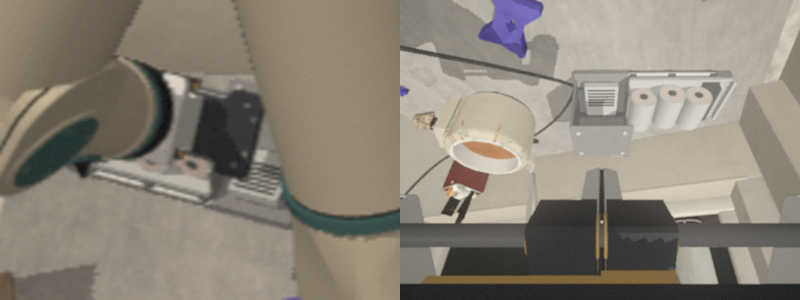

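The picture shows the pedal held down (toe at 31 mm), the chock bar up (about 42 mm) and the three flasks closed up at (643,107), (671,105) and (698,108). The arm touches nothing, so I'm handing in.

```bash
python3 -c "
from plant import ctrl
print(ctrl.close_job())"
```

```text
the job is handed in; nothing more can be done
None
```

The job is handed in after about 26 s of robot time: the third flask lies next to the other two, the pedal was pressed to its stop (peak reading about 36 N) and its catch holds it down, the chock bar is up, and I touched nothing else on the bench.

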